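Stroke-test the dampers and scrap the one that binds

ROBOT

A 6-joint arm with a two-finger parallel gripper is mounted at the origin on a cart in front of the work surface, level with it; the furniture and walls round the work are solid. World frame = base frame: x ahead of the robot, y to its left, z up, the work surface at z = 0. Lengths are in mm, angles in degrees, forces in N, time in s.
With the tool pointing down it reaches from about 325 to 775 mm from the base axis. Payload 9.3 kg.
Tool frame: the origin (TCP) lies on the centre line of the jaws, within the pads' length; the fingertips stand 14 mm ahead of it and the grasp point (between the pads) lies 5 mm behind it; y points along the fingers, z is the direction in which the jaws open and shut, and the axes are right-handed (so a half turn about y gives the same grasp; the last joint's range is limited). The gripper opens to 85 mm and grips with 20 to 120 N. Pads are 22 mm wide; open, the fingers measure 114 mm over their backs; the gripper's body (76 mm by 85 mm) begins 54 mm behind the grasp point. The pads swing forward as they close: fully open they stand 13 mm farther back than shut.
Start: joints at [-85.921, 14.817, 1.232, 76.415, 0, 81.257], TCP at [122.058, -536.282, 245.279] pointing down, gripper open.
Joint ranges: [-174.27, 174.27], [-52.1, 104.24], [-59.71, 78.15], [-110.17, 111.67], [-87.03, 83.33], [-180, 180]. Speed limits (degrees/s): [127.2, 127.2, 159.86, 180, 180, 180].

INTERFACE

Orientations are given as a 3x3 rotation matrix whose columns are the frame's x, y, z axes.
In Python, from station import * gives the robot as it stands.
- The arm moves only by the shell command python3 -m pendant 'ROWS'. ROWS is JSON, a list of rows, each a list of 5 numbers: the opening, from 0 (shut) to 1 (fully open), then the shift along the world's x, y, z in mm, then the turn about the world's z in rad. A call has exactly 8 rows; each row shifts and turns the pose as measured when the row begins; what a row does not reach is not made up. A row lasts 1/12 s, in which the tool goes at most 41.7 mm and 7.16 degrees, less where a joint would pass 70% of its speed; a pose out of reach is approached as far as the arm can. A call is refused whole if a number of a shift passes 41.7 or a number of a turn 0.125, either way. A call with a gripper value outside its range is refused whole. The fingers move at their own pace and stop on an object; the grip force is fixed at half the most. Time passes only in rows, so rows that do not move let the fingers close, or fill a call up. It gives the time, the measured TCP pose, the force and the opening at its end, in the units of the state.
- get_obs(): the state, without advancing time (a new reading comes with each control period).
- capture(name): name is "scene" or "top"; returns a dict with "frame" (480x640x3 uint8, red, green, blue), "fx", "fy", "cx", "cy" (pixels), "rvec" (rotation vector, rad) and "tvec" (3), from world to camera coordinates, as OpenCV has them. Camera axes: x right, y down, z forward; pixel columns grow to the right and rows downward; lengths in mm; the calibration is good to about 2 mm. A picture is of the moment at which its call begins. There is no depth.
- finish_job(): hands the job in, once; it reports no verdict.
The state is a dict: "time": time; "joint_positions": joint angles; "qd": joint speeds; "joint_torque": joint torques, N m; "position": TCP position; "ee_rot": TCP orientation; "ft_force": force on the tool from outside, world axes, zero at the start; "ft_torque": the same for the moment, N m; "width": opening from 0.0 (shut) to 1.0 (fully open).
Only numpy, scipy, OpenCV 4.12 (cv2) and the standard library are available. Lean on these libraries where they do the work, as an engineer would, in place of code of your own. Each camera call takes 0.05 s, during which the arm holds its last target. There are 200 camera calls.

TASK

With the locking plate shut, push every damper's rod in as far as it goes; one rod binds part-way. Then slide the locking plate fully open, lift out the damper that binds and put it in the scrap tray, and slide the plate fully shut again so that the two good dampers stay locked in the rack with their rods fully in, leaving the other things on the table alone.

Things in the scene. Friction and masses are not known exactly. Their poses are not given: they have to be found in the camera images.
- rack: Fixed rack: aluminium bar with three bays 64 mm apart along the rack's y, on grey cheeks and a 100 x 250 mm foot plate. Origin: on the table under the middle bay, z up; its -x side faces the robot, give or take some yaw. The bar leans 30 degrees towards -x: the bays' axis, out of the rack, is (-0.5, 0, 0.866) in the rack's frame.
- seat_mid (a point): Centre of the middle bay's mouth, where a damper's collar rests, 72 mm above the rack's origin; the other two seats are 64 mm to either side along the rack's y. The bores are 21.6 mm wide and 26 mm deep. Rails along the bar's long edges, 20 to 29 mm from the line of bays, rise 15 mm above the seats.
- gate (a joint): Locking plate, 4 mm dark steel, over the collars: top face 12 mm above the seats, three keyhole cut-outs. Slides along the rack's y: 0 m = shut (24 mm wide slots over the collars), 0.026 m = open, at its stop (36 mm wide cut-outs centred on the bays, so collars pass with 3 mm to spare). It opens towards the rack's +y; about 3 N move it and it stays where it is left.
- gate_grip (a point): Point in the plate's ribbed grip block, 12 mm below the block's top. The block stands on the plate's +y end, 20 mm across the slope, 12 mm along the rack's y, 40 mm high along the bays' axis; it leans with the rack and moves with the plate
- damper_a: Loose damper, 140 g; the three look the same. Brass barrel 20 mm across, 86 mm long, with a collar 29 mm across and 5 mm thick (underside 36 mm from the foot); a steel rod with a button end comes out of its top. Origin: centre of the flat foot; z runs along the barrel to the button. In the rack 50 mm of barrel stand above the seat.
- rod_a (a joint): How far the rod of damper_a is pushed in: 0 m = fully out, 0.024 m = fully in (the button then stands 1 mm off the barrel). A free rod goes in with about 3 N and stays where it is left; a rod that binds stops dead near 0.011 m
- button_a (a point): Centre of the top face of damper_a's rod button, 16 mm in diameter and 7 mm thick; 118 mm from the foot when the rod is fully out
- damper_b: Loose damper, same as damper_a
- rod_b (a joint): As rod_a, for damper_b
- button_b (a point): As button_a, for damper_b
- damper_c: Loose damper, same as damper_a
- rod_c (a joint): As rod_a, for damper_c
- button_c (a point): As button_a, for damper_c
- tray: Fixed steel scrap tray 150 x 130 mm, 28 mm high, walls and floor 3 mm, empty. Origin: centre of its underside; x along its 150 mm side
- drive_bogie: Fixed bystander behind the work: geared axle set with four wheels, 70 x 69 x 31 mm; origin at the centre of its underside
- radio_receiver: Loose bystander: black receiver box, 38 x 61 x 17 mm; origin at the centre of its underside
Things that resemble listed ones, but are neither listed nor needed, are in the scene too. What is shaped like the damper_c but blue or red is not meant.

How it is judged:
By the outcome, as a careful person would: the job done as asked, in the order asked, and still so for the second after the job is handed in, with the robot touching nothing.
It also fails if it takes over 64 s, if anything falls off the work surface, if the arm or the gripper's body presses on something with over 40 N, if the wrist force passes 120 N, or if a joint passes its speed limit or range.

## Working session

There is one attempt and no reset: what is moved stays moved. The work goes in short steps, Python scripts to look and compute and a shell command to move; the robot and the scene stay as the last step left them, time stands still between calls to the robot, and variables do not carry over. Pictures are saved under pics/ and viewed, about 8 in all and at most 12, crops included, and the job is handed in when it is done.

```bash
mkdir -p pics; ls; python3 - <<'E'
from station import *
import cv2,numpy as np
o=get_obs();print(o)
for n in("scene","top"):
    c=capture(n);cv2.imwrite(f"pics/{n}0.png",c["frame"][:,:,::-1]);print(n,[c[k] for k in("fx","fy","cx","cy","rvec","tvec")])
    R=cv2.Rodrigues(np.array(c["rvec"],float))[0];print(-R.T@np.array(c["tvec"]).ravel())
E
```

```text
pics
{'time': 0.0, 'joint_positions': array([-8.59195606e+01,  1.48509936e+01,  1.18818620e+00,  7.64165885e+01,
       -9.46318900e-04,  8.12553554e+01]), 'qd': array([ 0.03077084, -0.0039932 , -0.06515293,  0.10802055,  0.03406811,
        0.01348703]), 'joint_torque': array([-1.44494341e-03, -5.55636370e+01,  3.44528675e+01,  1.37693182e-02,
       -2.76107448e-04, -1.47273425e-06]), 'position': array([ 122.04487721, -536.00054158,  244.65316815]), 'ee_rot': array([[-9.75052276e-01, -1.15078085e-04,  2.21975327e-01],
       [-2.21975272e-01,  1.38103225e-03, -9.75051317e-01],
       [-1.94348048e-04, -9.99999040e-01, -1.37212313e-03]]), 'ft_force': array([-0.13916271,  0.62882752, -0.32045389]), 'ft_torque': array([-0.01751964,  0.03111189,  0.02690626]), 'width': 0.9985952938018112}
scene [582.3610434696585, 582.3610434696585, 307.9771802692885, 251.83306545548646, array([ 1.2551463 , -2.25304607,  0.95373457]), array([ 302.14207025,  393.28217208, 1043.99110212])]
[-255.64812947  501.80196448 1009.31508516]
top [499.405569312032, 499.405569312032, 321.87929615103616, 236.76427668278163, array([ 2.16858513, -2.16601698,  0.07611127]), array([  49.25187842,  551.50558611, 1152.29652346])]
[ 447.33622037   28.23241128 1197.27385084]
```

View both.

View pics/scene0.png

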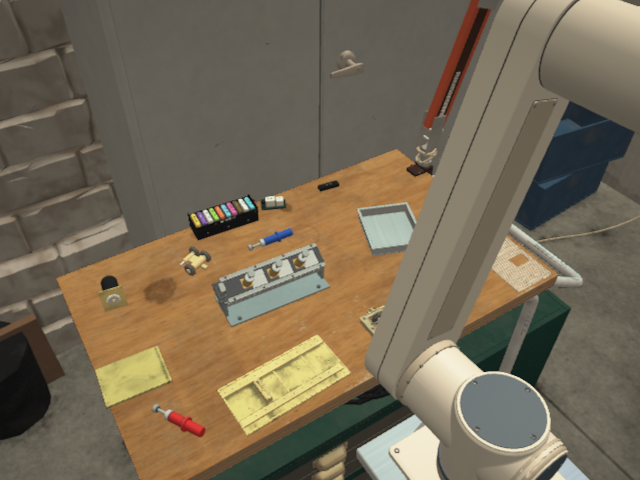

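View pics/top0.png

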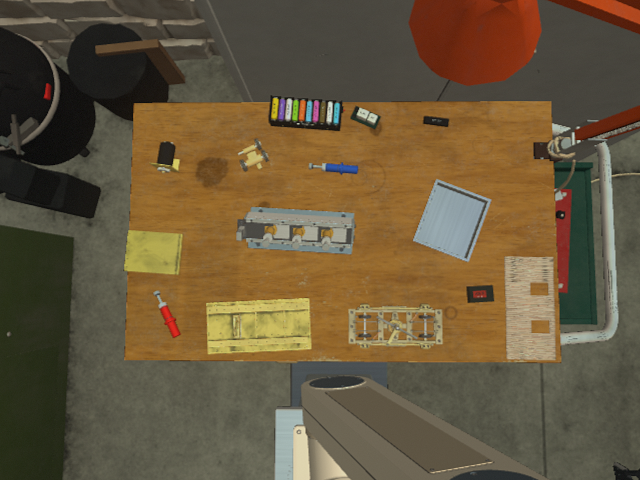

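The rack's bays are at (270,232), (299,233) and (326,234) in top, with the grip block at (241,229). The tray is at (452,220). The blue (335,168) and red (166,315) look-alikes lie outside the rack and are not meant. I'll enlarge both views to confirm.

```bash
python3 - <<'E'
import cv2,numpy as np
a=cv2.imread("pics/top0.png")[195:265,230:364];b=cv2.imread("pics/scene0.png")[235:330,205:339]
a=cv2.resize(a,None,fx=5.9,fy=5.9,interpolation=2)[:,:790] if 0 else cv2.resize(a,(670,350),interpolation=2)
cv2.imwrite("pics/cropT.png",cv2.resize(cv2.imread("pics/top0.png")[195:265,230:364],(804-4,418),interpolation=2))
cv2.imwrite("pics/cropS.png",cv2.resize(b,(800,567),interpolation=2))
E
```

```text
(no output)
```

View pics/cropT.png

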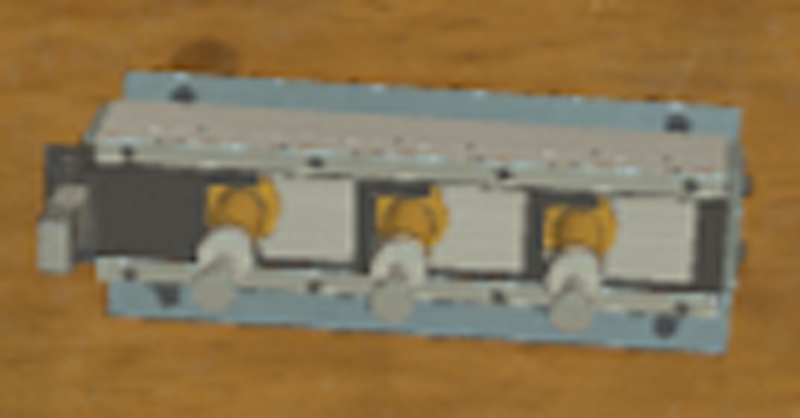

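View pics/cropS.png

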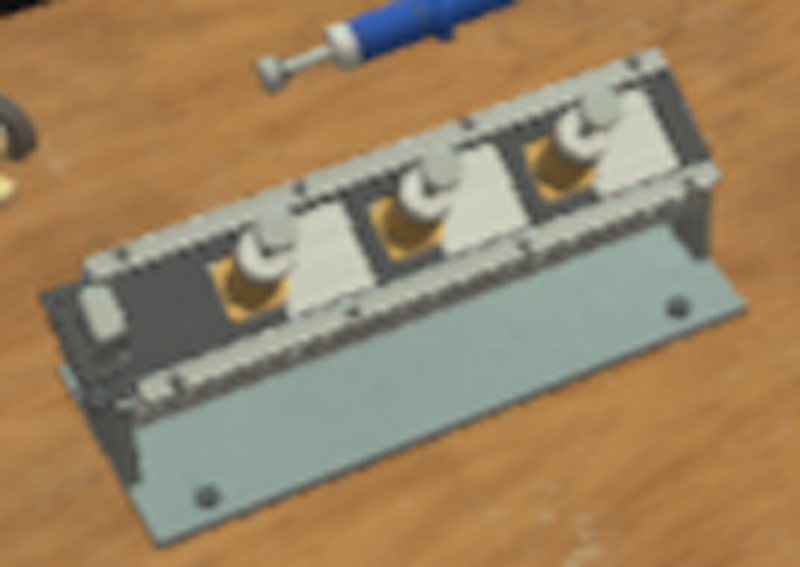

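Both crops show three brass dampers in the rack with steel rods out and the plate shut; all three candidates are unpainted brass in the bays. Button tops are at crop-T (214,290), (392,302), (571,310) and crop-S (277,224), (441,166), (602,105). The grip block's top is near crop-T (55,243) and crop-S (100,300).

```bash
cat > h.py <<'E'
from station import *
import cv2,numpy as np
from scipy.optimize import least_squares
def proj(c,P): return cv2.projectPoints(np.array(P,float),np.array(c["rvec"],float),np.array(c["tvec"],float),np.array([[c["fx"],0,c["cx"]],[0,c["fy"],c["cy"]],[0,0,1.]]),None)[0][:,0]
def ray(c,uv,z):
    R=cv2.Rodrigues(np.array(c["rvec"],float))[0];o=-R.T@np.array(c["tvec"]).ravel()
    d=R.T@np.array([(uv[0]-c["cx"])/c["fx"],(uv[1]-c["cy"])/c["fy"],1]);return o+d*(z-o[2])/d[2]
def W(p,P): 
    c,s=np.cos(p[2]),np.sin(p[2]);P=np.array(P,float);return np.c_[p[0]+c*P[:,0]-s*P[:,1],p[1]+s*P[:,0]+c*P[:,1],P[:,2]]
E
python3 - <<'E'
from h import *
T=capture("top");S=capture("scene")
k=800/134
ct=lambda L:np.array(L)/k+[230,195]
cs=lambda L:np.array(L)/k+[205,235]
B=[[-41,64*i,143] for i in(1,0,-1)]
F=[[50,125],[50,-125],[-50,-125],[-50,125]]
uT=ct([(214,290),(392,302),(571,310),(128,72),(742,106),(725,352),(108,318)])
uS=cs([(277,224),(441,166),(602,105),(745,305),(163,545)])
def res(p,full=False):
    f=[[a+p[3],b,4] for a,b in F]
    r=np.r_[(proj(T,W(p,B+f))-uT),(proj(S,W(p,B+[f[2],f[3]]))-uS)]
    return r if full else r.ravel()
s=least_squares(res,[480,50,0,0],x_scale=[10,10,.1,10],loss="soft_l1");print(s.x,np.degrees(s.x[2]));print(res(s.x,True).round(1))
p=s.x
for nm,r in(("buttons only",None),):
    g=lambda q:np.r_[(proj(T,W(q,B))-uT[:3]),(proj(S,W(q,B))-uS[:3])].ravel()
    q=least_squares(g,p[:3],x_scale=[10,10,.1]).x;print(nm,q,g(q).round(1))
# grip block top
a=ct([(55,243)])[0];b=cs([(100,300)])[0]
g=lambda X:np.r_[proj(T,[X])[0]-a,proj(S,[X])[0]-b]
X=least_squares(g,[480,170,110]).x;print("block",X,g(X))
c,s_=np.cos(p[2]),np.sin(p[2]);d=X-[p[0],p[1],0];print("rackframe",c*d[0]+s_*d[1],-s_*d[0]+c*d[1],d[2])
for u in((436,180),(490,199),(467,261),(414,241)):print("tray",ray(T,u,28))
E
```

```text
[ 5.63310395e+02  1.00937647e+02 -5.70872354e-02  5.81506314e+00] -3.2708576553115054
[[-0.3  0.2]
 [-0.  -0.1]
 [ 0.2  0.3]
 [-0.7 -0.3]
 [-0.2 -0.2]
 [ 0.4  0. ]
 [-0.3 -0.3]
 [ 0.3 -0.1]
 [ 0.5 -0.8]
 [ 0.3 -0.7]
 [ 0.5  0.7]
 [-0.6  0.7]]
buttons only [ 5.63200126e+02  1.01332019e+02 -6.01762695e-02] [-0.5  0.1 -0.3 -0.  -0.1  0.5  0.  -0.   0.3 -0.7  0.1 -0.6]
block [545.54060963 228.2475345  120.91984698] [-0.2733546  -0.17126945  0.30640083  0.04288461]
rackframe -25.004660029273573 126.08861846761548 120.91984698104561
tray [ 686.04043377 -219.81105066   28.        ]
tray [ 640.49584862 -345.49220995   28.        ]
tray [ 494.64210559 -288.23130433   28.        ]
tray [ 541.29515259 -165.88514114   28.        ]
```

Rack fitted at (563, 101), yaw -3.3°, with sub-pixel residuals, and the block top height (121 measured, 117 expected) agrees. The tray centre is at (591, -255), and its sides come out at 157 x 134, close to nominal. Now I'll approach with the gripper shut.

```bash
python3 -m pendant '[[0,22.8,33.9,0,-0.094],[0,22.8,33.9,0,-0.094],[0,22.8,33.9,0,-0.094],[0,22.8,33.9,0,0],[0,22.8,33.9,0,0],[0,22.8,33.9,0,0],[0,22.8,33.9,0,0],[0,22.8,33.9,0,0]]'; python3 -m pendant '[[0,22.8,33.9,0,0],[0,22.8,33.9,0,0],[0,22.8,33.9,0,0],[0,22.8,33.9,0,0],[0,22.8,33.9,0,0],[0,22.8,33.9,0,0],[0,22.8,33.9,0,0],[0,22.8,33.9,0,0]]'
```

```text
time: 0.87
position: [302.6, -261.7, 241.0]
ee_rot: [[-0.996, -0.001, -0.084], [0.084, 0.004, -0.996], [0.001, -1.0, -0.004]]
ft_force: [1.0, -0.7, -0.3]
width: -0.004
time: 1.53
position: [484.4, 18.3, 242.3]
ee_rot: [[-0.996, 0.003, -0.085], [0.085, 0.002, -0.996], [-0.003, -1.0, -0.002]]
ft_force: [1.3, -1.4, 0.3]
width: 0.0
```

```bash
python3 -m pendant '[[0,12.5,11,-12,0.027],[0,12.5,11,-30,0],[0,0.5,0.5,-25,0],[0,0,0,-5,0],[0,0,0,0,0],[0,0,0,0,0],[0,0,0,0,0],[0,0,0,0,0]]'; python3 -c "
from h import *
for n in('scene','top'):
    c=capture(n);cv2.imwrite(f'pics/{n}1.png',c['frame'][:,:,::-1])
a=cv2.imread('pics/top1.png')[190:290,230:364];b=cv2.imread('pics/scene1.png')[215:315,225:359]
cv2.imwrite('pics/p1.png',np.vstack([cv2.resize(i,(402,300),interpolation=2) for i in(a,b)]))"
```

```text
time: 2.2
position: [514.4, 49.5, 170.2]
ee_rot: [[-0.999, 0.007, -0.047], [0.047, 0.003, -0.999], [-0.007, -1.0, -0.003]]
ft_force: [-0.6, -0.1, -0.4]
width: 0.002
```

View pics/p1.png

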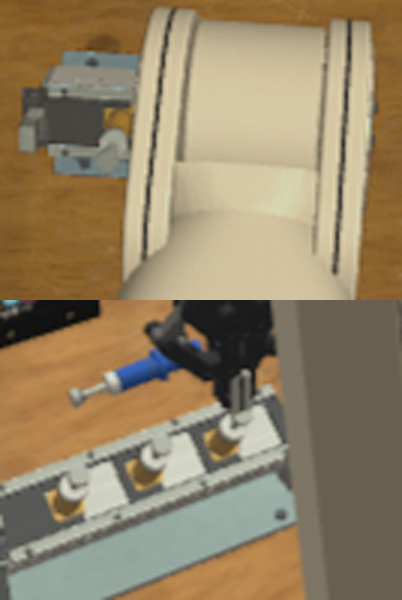

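Gripper is above the -y button (scene view, rightmost damper), not touching. I'll correct sideways and then push along the rod's axis.

```bash
python3 -m pendant '[[0,-4.7,-9.5,0,-0.01],[0,0,0,0,0],[0,0,0,-6,0],[0,0,0,-6,0],[0,2,-0.1,-3.5,0],[0,2,-0.1,-3.5,0],[0,2,-0.1,-3.5,0],[0,2,-0.1,-3.5,0]]'
```

```text
time: 2.97
position: [517.2, 37.4, 146.5]
ee_rot: [[-0.998, 0.011, -0.06], [0.061, 0.002, -0.998], [-0.011, -1.0, -0.002]]
ft_force: [-33.2, -0.4, 69.9]
width: -0.003
```

Force of 77 N along the rod axis at about 12 mm in: the -y damper's rod appears to bind. I'll back off and do the middle one more gently.

```bash
python3 -m pendant '[[0,-4,0.2,10,0],[0,-3,0,15,0],[0,0,20,0,0],[0,0,20,0,0],[0,0,15,0,0],[0,0,5,0,0],[0,0,0,0,0],[0,0,0,0,0]]'
```

```text
time: 3.63
position: [509.4, 77.0, 169.8]
ee_rot: [[-1.0, 0.008, -0.024], [0.024, 0.021, -1.0], [-0.008, -1.0, -0.021]]
ft_force: [0.4, -0.2, 0.4]
width: 0.004
```

```bash
python3 -m pendant '[[0,2,14,-3,-0.033],[0,1,10,-3,0],[0,0,0,0,0],[0,0,0,0,0],[0,0,0,0,0],[0,0,0,0,0],[0,0,0,0,0],[0,0,0,0,0]]'
```

```text
time: 4.3
position: [511.9, 78.6, 161.9]
ee_rot: [[-1.0, 0.007, -0.03], [0.03, 0.038, -0.999], [-0.005, -0.999, -0.038]]
ft_force: [0.6, 0.0, 0.3]
width: -0.004
```

```bash
python3 -c "
from h import *
o=get_obs();print(o['joint_positions'].round(1),o['qd'].round(2),o['joint_torque'].round(1),o['ft_torque'])
c=capture('scene');cv2.imwrite('pics/s2.png',cv2.resize(c['frame'][100:400,150:550,::-1],(800,600)))"
```

```text
[ -1.8  13.6 -12.9  63.2   2.2 180. ] [-0.1  -0.06  0.09  0.1  -0.02 -0.01] [ -0.  -51.7  32.3  -0.1   0.1   0. ] [-0.02809456 -0.04287469  0.01234345]
```

View pics/s2.png

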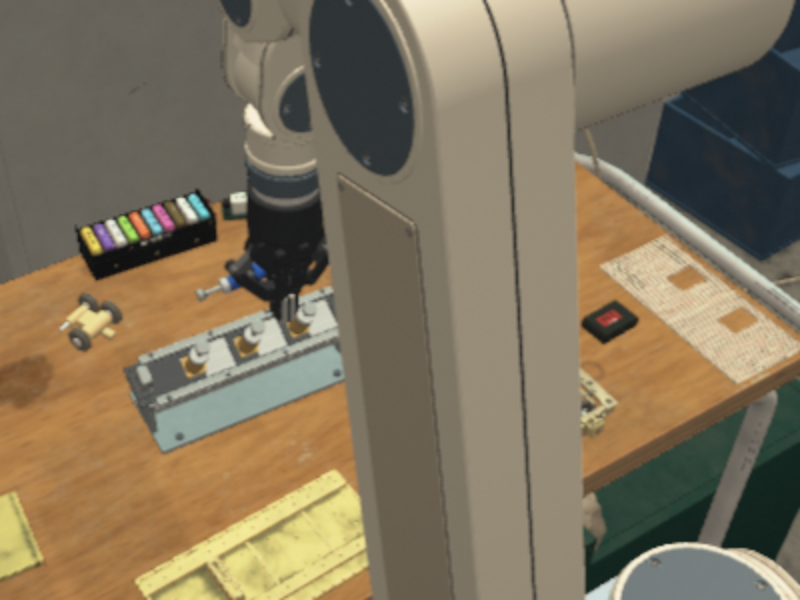

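Joint 6 is at its 180° stop, so I'll flip the gripper half a turn about z to the equivalent grasp, first lifting clear.

```bash
python3 -m pendant '[[0,0,0,10,0.06],[0,0,0,10,0.125],[0,0,3,5,0.125],[0,0,3,0,0.125],[0,0,3,0,0.125],[0,0,3,0,0.125],[0,0,3,0,0.125],[0,0,3,0,0.125]]';python3 -m pendant '[[0,0,0,0,0.125],[0,0,0,0,0.125],[0,0,0,0,0.125],[0,0,0,0,0.125],[0,0,0,0,0.125],[0,0,0,0,0.125],[0,0,0,0,0.125],[0,0,0,0,0.125]]';python3 -m pendant '[[0,0,0,0,0.125],[0,0,0,0,0.125],[0,0,0,0,0.125],[0,0,0,0,0.125],[0,0,0,0,0.125],[0,0,0,0,0.1],[0,0,0,0,0],[0,0,0,0,0]]';python3 -c "
from h import *
o=get_obs();print(o['joint_positions'].round(1))"
```

```text
time: 5.02
position: [511.8, 96.8, 189.2]
ee_rot: [[-0.614, -0.025, 0.789], [-0.79, 0.027, -0.613], [-0.006, -0.999, -0.036]]
ft_force: [0.4, 0.2, 0.1]
width: 0.0
time: 5.68
position: [512.0, 97.6, 189.9]
ee_rot: [[0.333, -0.035, 0.942], [-0.943, -0.006, 0.333], [-0.007, -0.999, -0.035]]
ft_force: [0.3, 0.4, 0.1]
width: 0.002
time: 6.35
position: [512.1, 98.0, 190.6]
ee_rot: [[0.879, -0.022, 0.477], [-0.477, -0.028, 0.878], [-0.006, -0.999, -0.035]]
ft_force: [0.8, 0.9, -0.8]
width: -0.003
[ 2.4 14.3 -7.7 69.4 -1.5 30.9]
```

```bash
python3 -m pendant '[[0,0.3,2,0,0.11],[0,0.3,2,-8,0.11],[0,0.3,1.5,-8,0.11],[0,0,0,-6,0.1],[0,0,0,-1,0],[0,0,0,0,0],[0,0,0,0,0],[0,0,0,0,0]]'
```

```text
time: 7.02
position: [513.6, 103.6, 167.9]
ee_rot: [[0.997, -0.006, 0.081], [-0.081, -0.033, 0.996], [-0.004, -0.999, -0.034]]
ft_force: [-0.0, 0.8, 0.1]
width: 0.003
```

```bash
python3 -m pendant '[[0,0,0,-5,-0.02],[0,0,0,-4,0],[0,2,-0.1,-3.5,0],[0,2,-0.1,-3.5,0],[0,2,-0.1,-3.5,0],[0,1,0,-1.7,0],[0,0,0,0,0],[0,0,0,0,0]]'
```

```text
time: 7.68
position: [521.9, 103.1, 145.5]
ee_rot: [[0.994, -0.006, 0.11], [-0.11, -0.033, 0.993], [-0.002, -0.999, -0.033]]
ft_force: [-0.4, -0.6, 1.5]
width: -0.002
```

```bash
python3 -m pendant '[[0,1.5,0,-2.6,0.02],[0,1.5,0,-2.6,0],[0,1.5,0,-2.6,0],[0,0.5,0,-0.9,0],[0,0.5,0,-0.9,0],[0,0.5,0,-0.9,0],[0,0,0,0,0],[0,0,0,0,0]]'
```

```text
time: 8.35
position: [527.2, 102.8, 137.4]
ee_rot: [[0.996, -0.004, 0.088], [-0.088, -0.034, 0.996], [-0.001, -0.999, -0.034]]
ft_force: [-1.3, -1.3, -0.2]
width: 0.0
```

```bash
python3 -m pendant '[[0,0.6,0,-1.2,0.02],[0,0.6,0,-1.2,0],[0,0.6,0,-1.2,0],[0,1,0,-1.7,0],[0,1,0,-1.7,0],[0,1,0,-1.7,0],[0,1,0,-1.7,0],[0,1,0,-1.7,0]]'
```

```text
time: 9.02
position: [527.7, 102.7, 136.4]
ee_rot: [[0.998, -0.004, 0.06], [-0.06, -0.036, 0.998], [-0.002, -0.999, -0.036]]
ft_force: [-13.0, -1.1, 25.2]
width: 0.004
```

Solid stop at the predicted full-in height (z 136.4, 28 N axial). Next, the +y damper.

```bash
python3 -m pendant '[[0,-4,0,7,0],[0,-6,0,15,0],[0,-1,16,8,0],[0,0,20,0,0],[0,0,16,0,0],[0,0,8,0,0],[0,0,0,0,0],[0,0,0,0,0]]'
```

```text
time: 9.68
position: [516.5, 164.5, 167.1]
ee_rot: [[0.998, -0.003, 0.055], [-0.055, -0.035, 0.998], [-0.001, -0.999, -0.036]]
ft_force: [0.4, -0.5, -0.8]
width: 0.001
```

```bash
python3 -m pendant '[[0,0.5,3,-5,0],[0,0,0,-4,0],[0,2,-0.1,-3.5,0],[0,2,-0.1,-3.5,0],[0,2,-0.1,-3.5,0],[0,1,0,-1.7,0],[0,0,0,0,0],[0,0,0,0,0]]'; python3 -m pendant '[[0,1.5,0,-2.6,0],[0,1.5,0,-2.6,0],[0,1.5,0,-2.6,0],[0,0.5,0,-0.9,0],[0,0.5,0,-0.9,0],[0,0.5,0,-0.9,0],[0,0,0,0,0],[0,0,0,0,0]]'
```

```text
time: 10.35
position: [524.6, 164.7, 142.3]
ee_rot: [[0.998, -0.006, 0.057], [-0.057, -0.036, 0.998], [-0.004, -0.999, -0.036]]
ft_force: [-1.2, -0.1, 2.2]
width: 0.005
time: 11.02
position: [529.2, 165.7, 136.2]
ee_rot: [[0.998, -0.004, 0.056], [-0.056, -0.033, 0.998], [-0.002, -0.999, -0.034]]
ft_force: [-0.6, -1.0, -0.8]
width: 0.003
```

```bash
python3 -m pendant '[[0,0.6,0,-1.2,0],[0,0.6,0,-1.2,0],[0,0.6,0,-1.2,0],[0,1,0,-1.7,0],[0,1,0,-1.7,0],[0,1,0,-1.7,0],[0,1,0,-1.7,0],[0,1,0,-1.7,0]]'
```

```text
time: 11.68
position: [529.5, 165.9, 135.3]
ee_rot: [[0.999, -0.005, 0.053], [-0.053, -0.033, 0.998], [-0.003, -0.999, -0.033]]
ft_force: [-13.0, 0.3, 24.0]
width: -0.0
```

```bash
python3 -m pendant '[[0,-4,0,7,0],[0,-4,0,15,0],[0,8,16,12,0],[0.45,10,20,0,0],[0.45,9,16,0,0],[0.45,0,6,0,0],[0.45,0,0,0,0],[0.45,0,0,0,0]]'
```

```text
time: 12.35
position: [549.2, 224.8, 170.0]
ee_rot: [[0.998, -0.005, 0.055], [-0.055, -0.035, 0.998], [-0.003, -0.999, -0.035]]
ft_force: [-0.5, -0.6, 0.1]
width: 0.452
```

```bash
python3 -m pendant '[[0.45,-0.5,3,-15,0],[0.45,0,0,-20,0],[0.45,0,0,-18,0],[0.45,0,0,-9,0],[0.45,0,0,-3,0],[0.45,0,0,0,0],[0.45,0,0,0,0],[0.45,0,0,0,0]]'; python3 -c "
from h import *
for n in('scene','top'):
    c=capture(n);cv2.imwrite(f'pics/{n}3.png',c['frame'][:,:,::-1])
a=cv2.imread('pics/top3.png')[190:290,200:334];b=cv2.imread('pics/scene3.png')[215:315,195:329]
cv2.imwrite('pics/p3.png',np.vstack([cv2.resize(i,(402,300),interpolation=2) for i in(a,b)]))"
```

```text
time: 13.02
position: [546.8, 223.2, 103.4]
ee_rot: [[0.998, -0.005, 0.058], [-0.058, -0.036, 0.998], [-0.003, -0.999, -0.037]]
ft_force: [-0.1, -0.3, 0.1]
width: 0.449
```

View pics/p3.png

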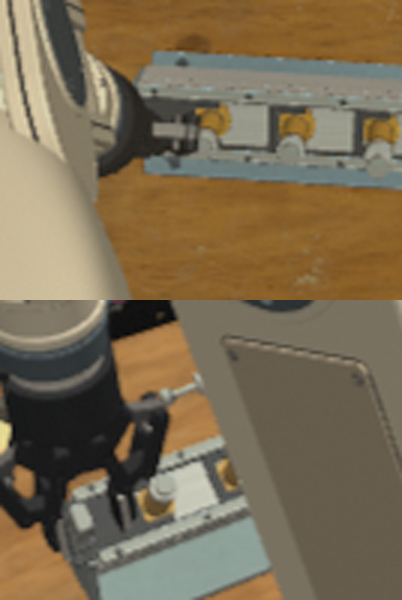

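The fingers straddle the block in both views, and the two pressed rods look fully in. I'll centre, close and slide towards +y.

```bash
python3 -m pendant '[[0.45,1.5,4.5,1,0],[0.2,0,0,0,0],[0,0,0,0,0],[0,0,0,0,0],[0,0,0,0,0],[0,0,0,0,0],[0,0,0,0,0],[0,0,0,0,0]]'
```

```text
time: 13.78
position: [549.4, 228.9, 106.5]
ee_rot: [[0.998, -0.002, 0.057], [-0.057, -0.034, 0.998], [0.0, -0.999, -0.034]]
ft_force: [-0.1, -0.2, -0.4]
width: 0.127
```

```bash
python3 -m pendant '[[0,0.2,4,0,0],[0,0.3,5,0,0],[0,0.3,5,0,0],[0,0.3,5,0,0],[0,0.2,4,0,0],[0,0.2,3,0,0],[0,0.1,2,0,0],[0,0.1,2,0,0]]'
```

```text
time: 14.45
position: [551.0, 254.7, 106.5]
ee_rot: [[0.998, -0.003, 0.061], [-0.061, -0.051, 0.997], [0.0, -0.999, -0.051]]
ft_force: [-1.4, -16.6, 2.5]
width: 0.121
```

Plate moved 25.8 mm and presses its stop with 17 N: open. Release and go to the -y damper.

```bash
python3 -m pendant '[[0.45,0,-0.5,0,0],[0.45,0,0,0,0],[0.45,0,0,0,0],[0.45,0,0,20,0],[0.45,0,0,30,0],[0.45,0,0,15,0],[0.45,-2,-20,0,0],[0.45,-2,-36,0,0]]'; python3 -m pendant '[[0.45,-2,-36,0,0],[0.45,-2,-36,0,0],[0.45,-2,-36,0,0],[0.45,-1,-24,0,0],[0.45,0,-12,0,0],[0.45,0,-4,0,0],[0.45,0,0,0,0],[0.45,0,0,0,0]]'
```

```text
time: 15.12
position: [546.1, 204.5, 172.7]
ee_rot: [[0.999, -0.004, 0.053], [-0.053, -0.05, 0.997], [-0.001, -0.999, -0.05]]
ft_force: [-0.4, -0.1, -1.0]
width: 0.452
time: 15.78
position: [538.8, 50.0, 174.8]
ee_rot: [[0.999, 0.002, 0.052], [-0.052, -0.048, 0.997], [0.005, -0.999, -0.048]]
ft_force: [0.1, 0.7, 1.1]
width: 0.446
```

```bash
python3 -m pendant '[[0.45,0.5,-8,0,0],[0.45,0.5,-4,0,0],[0.45,0,0,-15,0],[0.45,0,0,-20,0],[0.45,0,0,-18,0],[0.45,0,0,-10,0],[0.45,0,0,0,0],[0.45,0,0,0,0]]'; python3 -c "
from h import *
for n in('scene','top'):
    c=capture(n);cv2.imwrite(f'pics/{n}4.png',c['frame'][:,:,::-1])
a=cv2.imread('pics/top4.png')[190:290,230:364];b=cv2.imread('pics/scene4.png')[215:315,215:349]
cv2.imwrite('pics/p4.png',np.vstack([cv2.resize(i,(402,300),interpolation=2) for i in(a,b)]))"
```

```text
time: 16.45
position: [541.3, 42.2, 110.0]
ee_rot: [[0.999, 0.005, 0.043], [-0.043, -0.048, 0.998], [0.007, -0.999, -0.047]]
ft_force: [0.5, 0.2, 0.0]
width: 0.449
```

View pics/p4.png

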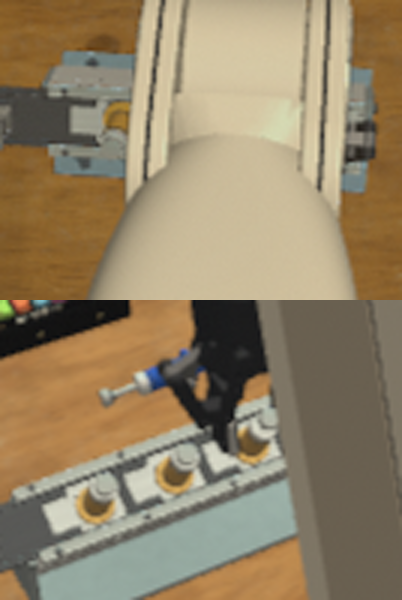

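The plate is open with the collars clear, and the gripper straddles the -y damper, whose rod visibly stands higher than the other two. I'll centre, lower and close.

```bash
python3 -m pendant '[[0.45,-1,-4,-4,-0.014],[0.45,0,0,-3,0],[0.45,0,0,0,0],[0.2,0,0,0,0],[0,0,0,0,0],[0,0,0,0,0],[0,0,0,0,0],[0,0,0,0,0]]'
```

```text
time: 17.22
position: [541.8, 38.6, 105.7]
ee_rot: [[0.998, 0.01, 0.058], [-0.057, -0.046, 0.997], [0.013, -0.999, -0.045]]
ft_force: [0.1, 0.2, -1.9]
width: 0.217
```

```bash
python3 -m pendant '[[0,-1,0,1.7,0],[0,-2,0.1,3.5,0],[0,-2,0.1,3.5,0],[0,-2,0.1,3.5,0],[0,-2.5,0.1,4.3,0],[0,-2.5,0.1,4.3,0],[0,-2.5,0.1,4.3,0],[0,-2.5,0.1,4.3,0]]'
```

```text
time: 17.88
position: [523.3, 39.6, 137.3]
ee_rot: [[0.998, 0.009, 0.057], [-0.057, -0.045, 0.997], [0.012, -0.999, -0.045]]
ft_force: [-0.1, 0.7, -1.1]
width: 0.217
```

Out of the bay by about 37 mm with negligible force. Continue out, then go up and over to the tray.

```bash
python3 -m pendant '[[0,-2.5,0.1,4.3,0],[0,-4,0.1,7,0],[0,-5,0.1,8.7,0],[0,-5,0.1,8.7,0],[0,0,0,15,0],[0,0,-10,10,0],[0,6,-25,0,0],[0,11,-36,0,0]]'; python3 -m pendant '[[0,12,-38,0,-0.08],[0,12,-38,0,-0.08],[0,12,-38,0,-0.08],[0,12,-38,0,-0.08],[0,12,-38,0,0],[0,6,-20,0,0],[0,0,0,0,0],[0,0,0,0,0]]'
```

```text
time: 18.55
position: [518.1, -28.7, 200.5]
ee_rot: [[0.999, 0.012, 0.051], [-0.051, -0.047, 0.998], [0.014, -0.999, -0.046]]
ft_force: [0.9, 0.7, -1.3]
width: 0.218
time: 19.22
position: [583.1, -255.0, 208.1]
ee_rot: [[0.924, 0.001, 0.381], [-0.381, -0.054, 0.923], [0.021, -0.999, -0.049]]
ft_force: [-0.7, 0.9, -1.0]
width: 0.214
```

```bash
python3 -m pendant '[[0,8,-3,-20,0],[0,5,-1,-30,0],[0,0,0,-30,0],[0,0,0,-18,0],[0,0,0,-8,0],[0,0,0,0,0],[0,0,0,0,0],[0,0,0,0,0]]'; python3 -c "
from h import *
for n in('scene','top'):
    c=capture(n);cv2.imwrite(f'pics/{n}5.png',c['frame'][:,:,::-1])
a=cv2.imread('pics/top5.png')[150:300,360:560];b=cv2.imread('pics/scene5.png')[150:300,300:500]
cv2.imwrite('pics/p5.png',np.vstack([cv2.resize(i,(400,300),interpolation=2) for i in(a,b)]))"
```

```text
time: 19.88
position: [594.7, -252.2, 106.1]
ee_rot: [[0.926, 0.006, 0.377], [-0.376, -0.056, 0.925], [0.026, -0.998, -0.05]]
ft_force: [0.1, 0.2, -0.7]
width: 0.22
```

View pics/p5.png

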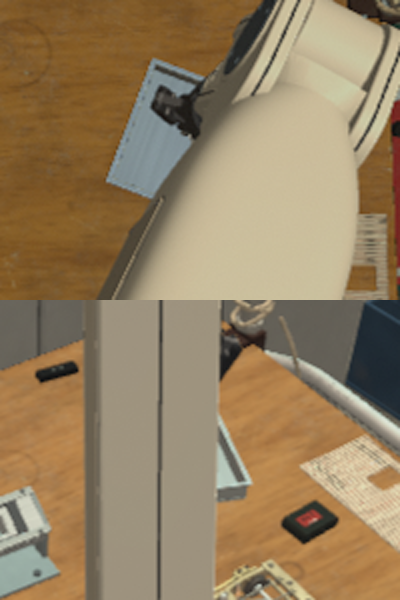

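The arm hides the damper, but the finger in top, at (449,204), lies within the tray outline and kinematics agree. I'll lower until the foot touches the tray floor.

```bash
python3 -m pendant '[[0,4,-3,-6,0],[0,2,-2,-8,0],[0,0,0,-6,0],[0,0,0,-4,0],[0,0,0,-2,0],[0,0,0,-2,0],[0,0,0,-1.5,0],[0,0,0,-1.5,0]]'
```

```text
time: 20.65
position: [602.7, -259.2, 74.8]
ee_rot: [[0.926, 0.01, 0.378], [-0.377, -0.059, 0.924], [0.032, -0.998, -0.05]]
ft_force: [0.3, 0.8, -0.8]
width: 0.216
```

```bash
python3 -m pendant '[[0,0,0,-3,0],[0,-3,1.2,-3,0],[0,-4,1.6,-3.5,0],[0,-4,1.6,-4,0],[0,-4,1.6,-4.5,0],[0,-4,1.6,-5,0],[0,-4,1.6,-5,0],[0,-3,1.2,-5,0]]'
```

```text
time: 21.32
position: [581.9, -249.8, 54.4]
ee_rot: [[0.926, 0.032, 0.377], [-0.374, -0.068, 0.925], [0.055, -0.997, -0.051]]
ft_force: [-7.1, 1.8, 13.1]
width: 0.215
```

```bash
python3 -m pendant '[[0,-3,1.2,-4,0],[0,-3,1.2,-5,0],[0,-3,1.2,-5,0],[0,-2,0.8,-5,0],[0,-2,0.8,-5,0],[0,-2,0.8,-4,0],[0,-1,0.4,-2,0],[0,0,0,0,0]]'
```

```text
time: 21.98
position: [566.6, -244.5, 32.3]
ee_rot: [[0.925, 0.044, 0.378], [-0.374, -0.078, 0.924], [0.07, -0.996, -0.055]]
ft_force: [-0.7, 0.8, 3.2]
width: 0.214
```

```bash
python3 -m pendant '[[0.3,0,0,0,0],[0.4,0,0,0,0],[0.45,0,0,0,0],[0.45,0,0,0,0],[0.45,0,0,12,0],[0.45,0,0,25,0],[0.45,0,0,35,0],[0.45,0,0,35,0]]'; python3 -m pendant '[[0.45,-6,20,10,0.08],[0.45,-11,36,0,0.08],[0.45,-11,38,0,0.08],[0.45,-4,38,0,0.08],[0.45,0,38,0,0],[0.45,0,38,0,0],[0.45,0,38,0,0],[0.45,0,38,0,0]]';  python3 -c "
from h import *
print(get_obs()['joint_positions'])
for n in('scene','top'):
    c=capture(n);cv2.imwrite(f'pics/{n}6.png',c['frame'][:,:,::-1])
a=cv2.imread('pics/top6.png')[150:300,360:560];b=cv2.imread('pics/scene6.png')[200:350,200:400]
cv2.imwrite('pics/p6.png',np.vstack([cv2.resize(i,(400,300),interpolation=2) for i in(a,b)]))"
```

```text
time: 22.65
position: [562.5, -242.0, 133.5]
ee_rot: [[0.926, 0.029, 0.377], [-0.374, -0.069, 0.925], [0.053, -0.997, -0.053]]
ft_force: [1.4, -1.0, 0.4]
width: 0.453
time: 23.32
position: [531.2, 43.1, 152.9]
ee_rot: [[0.996, 0.065, 0.063], [-0.059, -0.061, 0.996], [0.068, -0.996, -0.057]]
ft_force: [1.7, 0.1, -0.6]
width: 0.449
[ -2.60156406  13.61372815 -14.48561732  58.03605095  -3.34736619
   0.79650914]
```

View pics/p6.png

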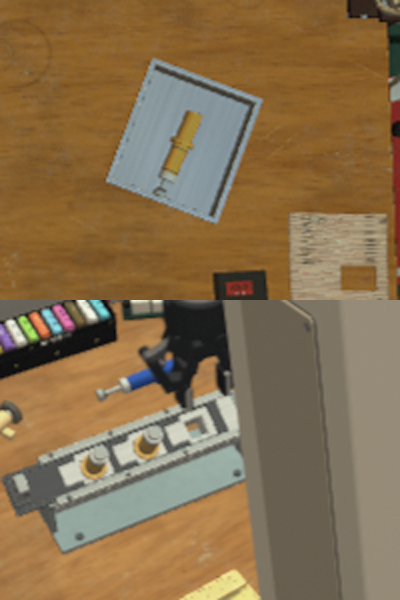

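The scrap damper lies in the tray (top crop (180,150)), inside all four walls, and the -y bay is empty. The plate is open with the block at scene crop (20,485). Back to the block, first rising.

```bash
python3 -m pendant '[[0.45,0,5,15,0],[0.45,2,25,8,0],[0.45,3,36,0,0],[0.45,3,36,0,0],[0.45,3,36,0,0],[0.45,3,36,0,0],[0.45,2,18,0,0],[0.45,0,4,0,0]]';python3 -m pendant '[[0.45,0,0,0,0],[0.45,0,0,0,0],[0.45,0,0,0,0],[0.45,0,0,0,0],[0.45,0,0,0,0],[0.45,0,0,0,0],[0.45,0,0,0,0],[0.45,0,0,0,0]]'
```

```text
time: 24.08
position: [547.9, 249.0, 176.4]
ee_rot: [[0.996, 0.064, 0.059], [-0.055, -0.061, 0.997], [0.068, -0.996, -0.057]]
ft_force: [-1.4, -0.2, 0.8]
width: 0.448
time: 24.75
position: [548.4, 243.1, 176.1]
ee_rot: [[0.996, 0.063, 0.063], [-0.059, -0.063, 0.996], [0.066, -0.996, -0.059]]
ft_force: [-0.0, 0.5, -0.6]
width: 0.448
```

```bash
python3 -m pendant '[[0.45,2,10,0,0],[0.45,0,2,-15,0],[0.45,0,0,-20,0],[0.45,0,0,-18,0],[0.45,0,0,-10,0],[0.45,0,0,-3,0],[0.45,0,0,0,0],[0.45,0,0,0,0]]'
```

```text
time: 25.42
position: [552.2, 259.4, 109.4]
ee_rot: [[0.996, 0.067, 0.064], [-0.06, -0.061, 0.996], [0.07, -0.996, -0.057]]
ft_force: [0.6, 0.3, -0.3]
width: 0.451
```

```bash
python3 -m pendant '[[0.45,-1,-4,-2,0],[0.2,0,0,0,0],[0,0,0,0,0],[0,0,0,0,0],[0,0,0,0,0],[0,0,0,0,0],[0,0,0,0,0],[0,0,0,0,0]]'
```

```text
time: 26.08
position: [552.0, 254.6, 109.5]
ee_rot: [[0.996, 0.069, 0.065], [-0.061, -0.06, 0.996], [0.072, -0.996, -0.055]]
ft_force: [0.8, -1.6, -4.3]
width: 0.127
```

Gripped (same width as before). Slide shut.

```bash
python3 -m pendant '[[0,-0.2,-4,0,0],[0,-0.3,-5,0,0],[0,-0.3,-5,0,0],[0,-0.3,-5,0,0],[0,-0.2,-4,0,0],[0,-0.2,-3,0,0],[0,-0.1,-2,0,0],[0,-0.1,-2,0,0]]'
```

```text
time: 26.75
position: [550.4, 228.4, 109.6]
ee_rot: [[0.996, 0.07, 0.06], [-0.057, -0.044, 0.997], [0.072, -0.997, -0.04]]
ft_force: [0.6, 18.6, -9.2]
width: 0.129
```

```bash
python3 -m pendant '[[0,0,-2,0,0],[0.45,0,0.5,0,0],[0.45,0,0,0,0],[0.45,0,0,0,0],[0.45,0,0,15,0],[0.45,0,0,25,0],[0.45,0,0,35,0],[0.45,-20,25,20,0]]';python3 -m pendant '[[0.45,-20,25,0,0],[0.45,-20,25,0,0],[0.45,-20,25,0,0],[0.45,-20,25,0,0],[0.45,-20,25,0,0],[0.45,0,15,0,0],[0.45,0,0,0,0],[0.45,0,0,0,0]]'; python3 -c "
from h import *
for n in('scene','top'):
    c=capture(n);cv2.imwrite(f'pics/{n}7.png',c['frame'][:,:,::-1])
a=cv2.imread('pics/top7.png')[190:290,220:353];b=cv2.imread('pics/scene7.png')[230:330,205:338]
cv2.imwrite('pics/p7.png',np.vstack([cv2.resize(i,(400,300),interpolation=2) for i in(a,b)]))"
```

```text
time: 27.42
position: [530.0, 246.0, 204.1]
ee_rot: [[0.996, 0.063, 0.065], [-0.062, -0.052, 0.997], [0.067, -0.997, -0.047]]
ft_force: [0.5, 0.6, -0.3]
width: 0.447
time: 28.08
position: [426.6, 388.2, 214.9]
ee_rot: [[0.994, 0.08, 0.072], [-0.067, -0.055, 0.996], [0.084, -0.995, -0.049]]
ft_force: [0.7, -0.1, -0.6]
width: 0.451
```

View pics/p7.png

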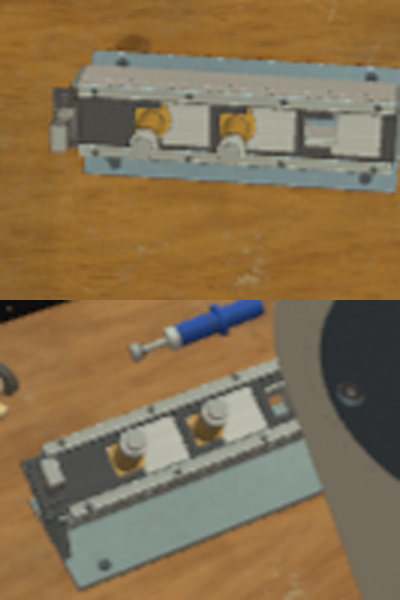

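The plate is over both good collars, both rods are down, and the -y bay is empty. One numeric check of the plate's return, against the first picture.

```bash
python3 -c "
from h import *
for n,(y,x,h,w) in {'top':(218,232,26,22),'scene':(278,209,26,22)}.items():
    a,b=[cv2.resize(cv2.imread(f'pics/{n}{i}.png')[y-8:y+h+8,x-8:x+w+8],None,fx=8,fy=8,interpolation=2) for i in(0,7)]
    r=cv2.matchTemplate(b,a[64:-64,64:-64],5);m=cv2.minMaxLoc(r);print(n,m[1],(np.array(m[3])-64)/8)
c=capture('top');p=[563.3,101,-.057]
print(proj(c,W(p,[[-29,64,122],[-29,0,122]])))
print(get_obs()['qd'].round(2))
"
```

```text
top 0.9877312183380127 [0.125 0.   ]
scene 0.9913156032562256 [0.125 0.   ]
[[267.18994185 238.96607085]
 [296.65357034 240.65947566]]
[-0.55  0.07 -0.03  0.    0.2   0.15]
```

```bash
python3 -c "
from station import *
print(finish_job())"
```

```text
the job is handed in; nothing more can be done
None
```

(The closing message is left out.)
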